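# Unfold the crank and press a phone screen

### The job

The repaired phone lies in the screen press under the raised pad. Swing the press's folded crank handle up until it stands upright, then crank it clockwise (seen from above) until the pad presses firmly on the phone, feeling for the contact so that the glass is not cracked by overtightening. Then let go, and leave the other things on the bench where they are.

Things in the scene. Friction and masses are not known exactly. Their poses are not given: they have to be found in the camera images.
- press: Screen press, fixed: grey base plate 240 x 200 x 14 mm, two columns, a 46 mm wide bridge (top 172 mm up), under it a sprung rubber-faced pad, on top a crank. Origin: centre of the underside. The crank, turned clockwise from above, drives the pad down and stays where it is left. The pad's height over the phone varies and is not told: 0.3 to 0.75 turns until it touches.
- axis (a point): Point on the crank's vertical turning axis, 226 mm above the table, level with the handle's fold hinge; fixed. Below the crank arm the hub is 22 mm across, and 40 mm across from 34 mm below this point down.
- pivot (a point): Fold hinge of the crank handle: centre of its level pin, square to the arm, at the arm's outer end 70 mm from the turning axis. The steel arm, 14 mm wide and 10 mm thick, runs from the hub to it, the arm's top 10 mm lower; two hinge cheeks, 28 mm over both, reach 6 mm above it. Beside and below the arm it is free down to the bridge, 54 mm below this point.
- grip (a point): Point to hold on the handle's centre line, 40 mm from the fold hinge. The handle is a round black sleeve, 16 mm across, 12 to 58 mm from the hinge, spinning freely on its own axis. Folded, it lies level on top of the arm, pointing from the hinge in towards the turning axis; swung up, it stands upright over the hinge.
- handle (a joint): Fold angle of the handle, rad: 0 folded flat on the arm, 1.57 upright against its stop. The hinge is stiff (about 2 N at the grip); the handle stays where it is left.
- crank (a joint): Turn of the crank, rad, growing clockwise from above (pad down); starts at 0 to 0.8, ends at 6.5. Running free it drags with about 9 N along the circle at the handle (less, but steady, when read at a pause). With the pad on the phone a spring adds 1 N per 0.15 rad: 2.6 to 6.1 N over the free drag (25 to 60 N on the phone) is firm, 4.3 N ideal; at 7.7 N (75 N) the glass cracks.
- phone: The repaired phone, 150 x 72 x 9 mm, loose in the metal nest under the pad. Origin: centre of its underside; z up. It need not be touched; its height differs from run to run.
- charger: White plug-in phone charger, 40 x 40 x 28 mm, on a corner of the press's base plate. Not part of the job.
- charger2: White plug-in phone charger, 40 x 40 x 28 mm, on the table. Not part of the job.
- oldphone: Phone, 150 x 72 x 9 mm, lying face up beside the press. Not part of the job.
- driver: Screwdriver, 170 mm long, lying beside the press. Not part of the job.
- tape: Roll of tape, 90 mm across, 24 mm high, lying flat. Not part of the job.
- bottle: Teal drinking bottle, 68 mm across, 210 mm high, standing. Not part of the job.
- cutter: Retractable cutter, 130 mm long, lying on the table. Not part of the job.
Things that resemble listed ones, but are neither listed nor needed, are in the scene too. What is shaped like the phone but orange or turquoise is not meant.

How it is judged:
By the outcome, as a careful person would: the job done as asked, in the order asked, and still so for the second after the job is handed in, with the robot touching nothing.
It also fails if it takes over 72 s, if anything falls off the work surface, if the arm or the gripper's body presses on something with over 40 N, if the wrist force passes 120 N, or if a joint passes its speed limit or range.

### The arm

A 6-joint arm with a two-finger parallel gripper is mounted at the origin on the work surface. World frame = base frame: x ahead of the robot, y to its left, z up, the work surface at z = 0. Lengths are in m, angles in rad, forces in N, time in s.
With the tool pointing down it reaches from about 0.35 to 0.775 m from the base axis. Payload 5.5 kg.
Tool frame: the origin (TCP) lies midway between the tips of the shut fingers; the grasp point (between the pads) lies 19 mm behind it; z points along the fingers, y is the line along which they close (so a half turn about z gives the same grasp; the last joint's range is limited). The gripper opens to 85 mm and grips with 20 to 120 N. Pads are 22 mm wide; open, the fingers measure 114 mm over their backs; the gripper's body (76 mm by 85 mm) begins 54 mm behind the grasp point. The pads swing forward as they close: fully open they stand 13 mm farther back than shut.
Start: joints at [0.993, 0.313, 0.046, 1.304, 0, 1.431], TCP at [0.244, 0.521, 0.204] pointing down, gripper open.
Joint ranges: [-2.76, 2.76], [-0.86, 1.69], [-1.03, 1.26], [-2.2, 2.34], [-1.47, 1.5], [-3.14, 3.14]. Speed limits (rad/s): [2.57, 2.57, 3.14, 3.14, 3.14, 3.14].

### API

Orientations are given as a unit quaternion [w, x, y, z].
In Python, from workcell import env gives the robot as it stands. The module is installed in compiled form; this text tells all that it offers.
- The arm moves only by the tool servo_tool, never from a script. Its argument "increments" is a list of rows, each an object of numbers: "grip": the closure, from 0 (fully open) to 1 (shut); "x", "y", "z": the shift along the tool's x, y, z in mm; "roll": the turn about the tool's z in degrees. In form: [{"grip": .., "x": .., "y": .., "z": .., "roll": ..}, ...]. A call has 1 to 5 rows; each row shifts and turns the commanded pose from where the row before left it, along the tool's axes as they then stand; what a row does not reach is not made up. A row lasts 1/12 s, in which the tool goes at most 41.7 mm and 7.16 degrees, less where a joint would pass 70% of its speed; a pose out of reach is approached as far as the arm can. A call is refused whole if a number of a shift passes 41.7 or a number of a turn 7.16, either way. A call with a gripper value outside its range is refused whole. The fingers move at their own pace and stop on an object; "grip_force" is the grip in N (left out, the last holds). Time passes only in rows, so rows that do not move let the fingers close. It gives the time, the measured TCP pose, the force, the opening and the grip force at its end, in the units of the state.
- env.get_state(): the state, without advancing time (a new reading comes with each control period).
- env.read_camera(name): name is "scene" or "top" or "wrist"; returns the picture (384x512x3 uint8, red, green, blue); there is no depth.
- env.get_calibration(name): a dict with "vertical_fov" (degrees; the focal length in pixels is half the picture's height over the tangent of half this angle, whatever the lens; pixels are square), "cx", "cy" (the principal point, pixels), "rvec" (rotation vector, rad) and "tvec" (3), from world to camera coordinates, as OpenCV has them; the wrist camera has in their place "tool_from_camera" (4x4, takes a point from camera to tool coordinates, whose origin is the TCP and whose axes are the flange's). Camera axes: x right, y down, z forward; pixel columns grow to the right and rows downward; lengths in m; the calibration is good to about 2 mm. The wrist camera is an equidistant fisheye: a pixel r from the principal point sees the ray r / f radians off the axis. A picture is of the moment at which its call begins: read the wrist's pose just before it. get_calibration takes no time and is no camera call.
- env.hand_in(): hands the job in; it is judged then, once.
The state is a dict: "clock": time; "joint_pos": joint angles; "qvel": joint speeds; "tau": joint torques, N m; "tcp_pos": TCP position; "orientation": TCP orientation; "wrist_force": force on the tool from outside, world axes, zero at the start; "ft_torque": the same for the moment, N m; "finger_gap": finger opening in m; "grip_force": force on a finger pad.
Only numpy, scipy, OpenCV 4.12 (cv2) and the standard library are available. Lean on these libraries where they do the work, as an engineer would, in place of code of your own. Each camera call takes 0.05 s, during which the arm holds its last target. There are 200 camera calls.

## Working session

There is one attempt and no reset: what is moved stays moved. The work goes in short steps, Python scripts to look and compute and a tool call to move; the robot and the scene stay as the last step left them, time stands still between calls to the robot, and variables do not carry over. Pictures are saved under pics/ and viewed, at most 10 in all, crops included, and the job is handed in when it is done.

Besides the shell and the picture viewer there is one more tool, called after "Call:" as name(argument=value, ...), one argument or row to a line, values as JSON. servo_tool: Moves the arm, as the interface text tells. Its arguments: {"type":"object","properties":{"increments":{"type":"array"},"grip_force":{"type":"number"}},"required":["increments"]}

```bash
mkdir -p pics
cat > h.py <<'E'
import numpy as np, cv2
from scipy.spatial.transform import Rotation as R
from workcell import env
def cal(n):
    c=env.get_calibration(n); f=192/np.tan(np.radians(c["vertical_fov"])/2); return c,f
def ray(n,u,v,st=None):
    c,f=cal(n)
    if n=="wrist":
        d=np.array([u-c["cx"],v-c["cy"]]); r=np.hypot(*d); t=r/f
        k=np.r_[np.sin(t)*d/max(r,1e-9),np.cos(t)]
        T=np.array(c["tool_from_camera"]); st=st or env.get_state()
        q=st["orientation"]; M=R.from_quat(np.r_[q[1:],q[0]])
        return M.apply(T[:3,3])+st["tcp_pos"], M.apply(T[:3,:3]@k)
    Rm=cv2.Rodrigues(np.array(c["rvec"],float))[0]; t=np.array(c["tvec"],float).ravel()
    return -Rm.T@t, Rm.T@np.array([(u-c["cx"])/f,(v-c["cy"])/f,1])
def onz(n,u,v,z,st=None):
    o,d=ray(n,u,v,st); return o+d*(z-o[2])/d[2]
def proj(n,p):
    c,f=cal(n); Rm=cv2.Rodrigues(np.array(c["rvec"],float))[0]
    k=Rm@np.array(p)+np.array(c["tvec"],float).ravel(); return k[:2]/k[2]*f+[c["cx"],c["cy"]]
def tri(a,b):
    (o1,d1),(o2,d2)=a,b
    A=np.c_[d1,-d2]; s=np.linalg.lstsq(A,o2-o1,rcond=None)[0]
    p,q=o1+s[0]*d1,o2+s[1]*d2; return (p+q)/2,np.linalg.norm(p-q)
def snap(n,f):
    i=env.read_camera(n); cv2.imwrite("pics/"+f,i[...,::-1]); return i
E
python3 - <<'E'
from h import *
a=snap("scene","s.png");b=snap("top","t.png")
cv2.imwrite("pics/a.png",cv2.resize(np.vstack([a,b])[...,::-1],None,fx=.78,fy=.78))
print(env.get_state())
for n in("scene","top"):print(ray(n,256,192))
E
```

```text
{'clock': 0.1, 'joint_pos': array([ 9.93405503e-01,  3.13945608e-01,  4.50928887e-02,  1.30357039e+00,
       -6.29196498e-06,  1.43120545e+00]), 'qvel': array([ 4.89634958e-05, -1.76684736e-03,  4.30729622e-03, -5.06138807e-04,
       -6.82398615e-04,  9.91139935e-04]), 'tau': array([ 2.35319487e-03, -4.81727421e+01,  2.99242598e+01,  1.27567782e-02,
       -1.47715532e-04, -2.19680999e-05]), 'tcp_pos': array([0.24350795, 0.5203557 , 0.20328662]), 'orientation': array([-2.82441272e-04,  2.17155905e-01,  9.76136595e-01, -7.62784700e-04]), 'wrist_force': array([ 0.62302937,  0.45349739, -0.39499936]), 'ft_torque': array([ 6.80133883e-05, -4.15936530e-02, -1.48942782e-02]), 'grip_force': 0.0, 'finger_gap': 0.08556737885904438}
(array([1.08305024, 0.92441003, 0.92254506]), array([-0.38320213, -0.70553675, -0.59619227]))
(array([ 0.3698682 , -0.00444518,  1.29048812]), array([ 0.14951221, -0.01434737, -0.98890541]))
```

View pics/s.png

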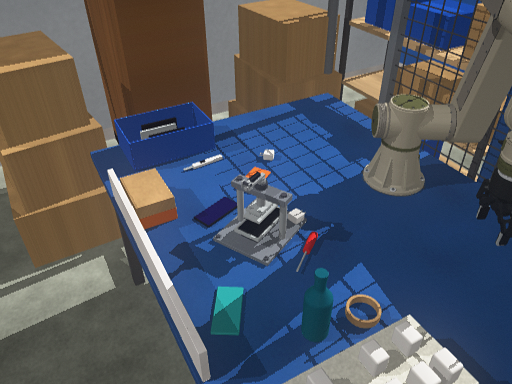

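View pics/t.png

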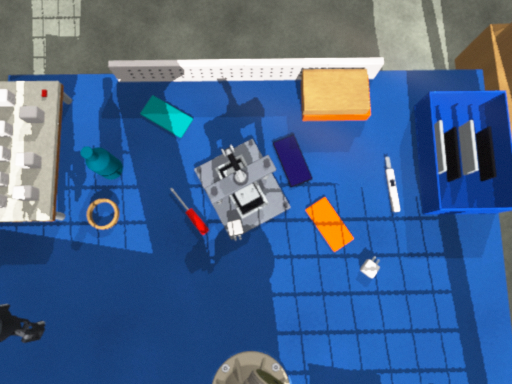

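The scene view shows the press at about (262,215), with the crank on its bridge. The top view shows the press at about (242,187), with the crank hub near (240,177) and the bottle at (100,160). I'll enlarge the crank.

Run:
```python
import cv2,numpy as np
b=cv2.imread("pics/t.png")[130:240,185:300];a=cv2.imread("pics/s.png")[155:265,205:320]
r=lambda i:cv2.resize(i,(399,382) if 0 else None,fx=3.45,fy=3.45,interpolation=cv2.INTER_CUBIC)
cv2.imwrite("pics/c.png",np.hstack([r(b),r(a)]))
```

```text
(no output)
```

View pics/c.png

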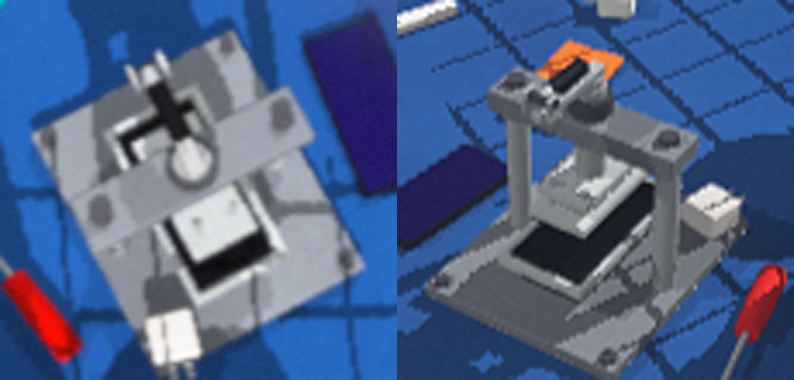

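The crop shows the folded black handle running from the hub (top px 240,177) out to the hinge cheeks (top px 228,152). In the scene view the hinge is at about (246,184). There is only one crank, so nothing else could be the one meant.

Run:
```python
from h import *
ax=onz("top",240.1,177,.21);pv=onz("top",227.9,151.7,.226)
print(ax,pv,np.linalg.norm((pv-ax)[:2]),np.degrees(np.arctan2(*(pv-ax)[1::-1])))
print(tri(ray("top",227.9,151.7),ray("scene",246.4,184)))
# bridge end bolts
B=[onz("top",185+x/3.45,130+y/3.45,.172) for x,y in((100,208),(283,112))]
print(B,(B[0]+B[1])/2)
print(proj("scene",ax),proj("scene",pv))
print([onz("top",u,v,z) for u,v,z in((88,150,.2),)])
```

```text
[0.57223144 0.01954174 0.21      ] [0.63456097 0.04929256 0.226     ] 0.069065772025225 25.51584868205711
(array([0.63664399, 0.0490261 , 0.22092838]), np.float64(0.0019170625954148745))
[array([0.54504813, 0.08883711, 0.172     ]), array([ 0.61737182, -0.05106187,  0.172     ])] [0.58120997 0.01888762 0.172     ]
[261.69560694 175.62782376] [247.40895988 182.4116459 ]
[array([0.65050376, 0.4114242 , 0.2       ])]
```

Call:
servo_tool(
  increments=[
    {"z": -30,"roll": -7.1},
    {"z": -30,"roll": -7.1},
    {"z": -30,"roll": -7.1},
    {"z": -30,"roll": -7.1},
    {"z": 0,"roll": -7.1},
  ],
)

```text
invalid input at $.increments[0]: expected keys grip, x, y, z, roll
```

Call:
servo_tool(
  increments=[
    {"roll": -7.1},
    {"roll": -7.1},
    {"roll": 0},
    {"roll": 0},
  ],
)

```text
invalid input at $.increments[0]: expected keys grip, x, y, z, roll
```

```bash
cat >> h.py <<'E'
def rel(p):
    s=env.get_state(); q=s["orientation"]; M=R.from_quat(np.r_[q[1:],q[0]])
    x=M.apply([1,0,0]); return "tcp",s["tcp_pos"].round(4),"xaz",np.degrees(np.arctan2(x[1],x[0])).round(1),"mm",(M.inv().apply(np.array(p)-s["tcp_pos"])*1000).round(1),"t",round(s["clock"],2),"F",s["wrist_force"].round(2)
E
python3 -c "
from h import *
print(rel([.5985,.032,.33]))"
```

```text
('tcp', array([0.2435, 0.5204, 0.2033]), 'xaz', np.float64(154.9), 'mm', array([-528.5, -292. , -126.4]), 't', 0.1, 'F', array([ 0.62,  0.45, -0.39]))
```

Call:
servo_tool(
  increments=[
    {"grip": 0,"x": 0,"y": 0,"z": -30,"roll": -7.1},
    {"grip": 0,"x": 0,"y": 0,"z": -30,"roll": -7.1},
    {"grip": 0,"x": 0,"y": 0,"z": -30,"roll": -7.1},
    {"grip": 0,"x": 0,"y": 0,"z": -30,"roll": -7.1},
    {"grip": 0,"x": 0,"y": 0,"z": 0,"roll": -7.1},
  ],
)

```text
clock: 0.52
tcp_pos: [0.2447, 0.5222, 0.3301]
orientation: [0.003, -0.094, 0.996, 0.003]
wrist_force: [-0.2, -0.4, -0.2]
finger_gap: 0.0855
grip_force: 0.0
```

Call:
servo_tool(
  increments=[
    {"grip": 0,"x": 0,"y": 0,"z": 0,"roll": -7.1},
    {"grip": 0,"x": 0,"y": 0,"z": 0,"roll": -7.1},
    {"grip": 0,"x": 0,"y": 0,"z": 0,"roll": 0},
    {"grip": 0,"x": 0,"y": 0,"z": 0,"roll": 0},
  ],
)

```text
clock: 0.85
tcp_pos: [0.2437, 0.5206, 0.3237]
orientation: [-0.0, -0.211, 0.977, -0.0]
wrist_force: [-0.6, 0.3, -0.4]
finger_gap: 0.0853
grip_force: 0.0
```

```bash
python3 -c "
from h import *
print(rel([.5985,.032,.33]))"
```

```text
('tcp', array([0.2437, 0.5206, 0.3237]), 'xaz', np.float64(-155.6), 'mm', array([-121.1, -591.6,   -6.2]), 't', 0.85, 'F', array([-0.56,  0.35, -0.38]))
```

Call:
servo_tool(
  increments=[
    {"grip": 0,"x": -8,"y": -39,"z": 0,"roll": 0},
    {"grip": 0,"x": -8,"y": -39,"z": 0,"roll": 0},
    {"grip": 0,"x": -8,"y": -39,"z": 0,"roll": 0},
    {"grip": 0,"x": -8,"y": -39,"z": 0,"roll": 0},
    {"grip": 0,"x": -8,"y": -39,"z": 0,"roll": 0},
  ],
)

```text
clock: 1.27
tcp_pos: [0.3618, 0.3586, 0.3238]
orientation: [-0.0, -0.212, 0.977, -0.0]
wrist_force: [0.3, 0.8, -0.4]
finger_gap: 0.0852
grip_force: 0.0
```

Call:
servo_tool(
  increments=[
    {"grip": 0,"x": -8,"y": -39,"z": 0,"roll": 0},
    {"grip": 0,"x": -8,"y": -39,"z": 0,"roll": 0},
    {"grip": 0,"x": -8,"y": -39,"z": 0,"roll": 0},
    {"grip": 0,"x": -8,"y": -39,"z": 0,"roll": 0},
    {"grip": 0,"x": -8,"y": -39,"z": 0,"roll": 0},
  ],
)

```text
clock: 1.68
tcp_pos: [0.4796, 0.1977, 0.324]
orientation: [-0.0, -0.211, 0.977, 0.0]
wrist_force: [1.5, 0.7, 0.2]
finger_gap: 0.0852
grip_force: 0.0
```

Call:
servo_tool(
  increments=[
    {"grip": 0,"x": -8,"y": -39,"z": 0,"roll": 0},
    {"grip": 0,"x": -8,"y": -39,"z": 0,"roll": 0},
    {"grip": 0,"x": -8,"y": -39,"z": 0,"roll": 0},
    {"grip": 0,"x": -8,"y": -39,"z": 0,"roll": 0},
    {"grip": 0,"x": -8,"y": -39,"z": 0,"roll": 0},
  ],
)

```text
clock: 2.1
tcp_pos: [0.5972, 0.0371, 0.3238]
orientation: [-0.0, -0.211, 0.977, 0.0]
wrist_force: [0.5, -0.0, 0.3]
finger_gap: 0.085
grip_force: 0.0
```

Call:
servo_tool(
  increments=[
    {"grip": 0,"x": 0,"y": 0,"z": 0,"roll": 0},
    {"grip": 0,"x": 0,"y": 0,"z": 0,"roll": 0},
  ],
)

```text
clock: 2.27
tcp_pos: [0.5973, 0.0368, 0.3224]
orientation: [-0.001, -0.21, 0.978, 0.0]
wrist_force: [-0.6, 1.2, -0.7]
finger_gap: 0.0855
grip_force: 0.0
```

```bash
python3 -c "
from h import *
print(rel([.5985,.032,.33]));s=env.get_state();print(s['joint_pos'])
snap('wrist','w.png');print(ray('wrist',256,192,s))"
```

```text
('tcp', array([0.5973, 0.0368, 0.3224]), 'xaz', np.float64(-155.8), 'mm', array([ 0.9, -4.9, -7.6]), 't', 2.27, 'F', array([-0.56,  1.24, -0.72]))
[-7.26817606e-02  3.70152248e-01  4.14475334e-01  1.61765555e+00
  1.76010106e-04 -4.95580733e-01]
(array([0.52129273, 0.00231381, 0.49253658]), array([ 0.31729528,  0.12446655, -0.94012328]))
```

View pics/w.png

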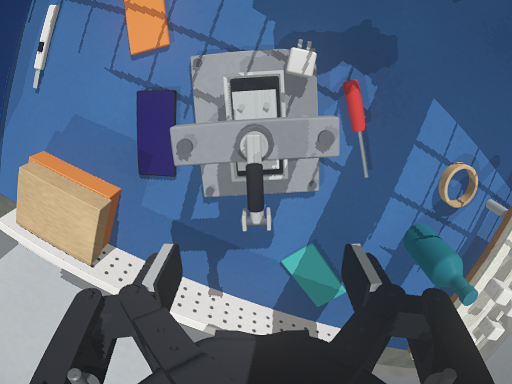

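The wrist view shows the hub circle at about (254,142), the handle from (253,160) to (256,210), and the hinge pin at about (257,218).

Run:
```python
from h import *
s=env.get_state()
i=cv2.imread("pics/w.png"); m=(i.max(2)<60).astype(np.uint8); m[:,:235]=0;m[:,275:]=0;m[:155]=0;m[225:]=0
n,l,st,c=cv2.connectedComponentsWithStats(m)
for k in range(1,n):
  if st[k,4]>60: print(st[k],c[k])
k=1+np.argmax(st[1:,4]);ys,xs=np.where(l==k);y0,y1=ys.min(),ys.max()
A=[xs[abs(ys-y)<3].mean() for y in(y0+8,y1-8)];print(A,y0,y1)
P=[onz("wrist",u,v,.226,s) for u,v in((A[0],y0+8),(A[1],y1-8),(257,218))]
ax=onz("wrist",254,142,.19,s);print(P,ax)
d=(P[1]-P[0])[:2];print("handle az",np.degrees(np.arctan2(d[1],d[0])))
d=(P[2]-ax)[:2];print(np.degrees(np.arctan2(d[1],d[0])),np.hypot(*d))
```

```text
[237 164  38  48 588] [255.10204082 187.64115646]
[np.float64(256.19354838709677), np.float64(255.73333333333332)] 164 211
[array([0.59249704, 0.031229  , 0.226     ]), array([0.62119912, 0.04353915, 0.226     ]), array([0.63533494, 0.05118956, 0.226     ])] [0.57363623 0.01970914 0.19      ]
handle az 23.214202542603925
27.031950809153034 0.0692657802554151
```

```bash
python3 -c "
from h import *
print(rel([.5992,.0327,.207]))"
```

```text
('tcp', array([0.5965, 0.0382, 0.323 ]), 'xaz', np.float64(-155.6), 'mm', array([ -0.4,  -6.3, 116. ]), 't', 2.32, 'F', array([-0.37,  0.12, -0.14]))
```

Call:
servo_tool(
  increments=[
    {"grip": 0,"x": 0,"y": -6,"z": 25,"roll": -1.4},
    {"grip": 0.2,"x": 0,"y": 0,"z": 25,"roll": 0},
    {"grip": 0.4,"x": 0,"y": 0,"z": 25,"roll": 0},
    {"grip": 0.4,"x": 0,"y": 0,"z": 21,"roll": 0},
    {"grip": 0.4,"x": 0,"y": 0,"z": 20,"roll": 0},
  ],
)

```text
clock: 2.73
tcp_pos: [0.5977, 0.0353, 0.2072]
orientation: [-0.0, -0.225, 0.974, 0.0]
wrist_force: [-0.2, 0.7, -0.5]
finger_gap: 0.0513
grip_force: 0.0
```

Call:
servo_tool(
  increments=[
    {"grip": 0.4,"x": 0,"y": 0,"z": 0,"roll": 0},
    {"grip": 0.4,"x": 0,"y": 0,"z": 0,"roll": 0},
    {"grip": 0.4,"x": 0,"y": 0,"z": 0,"roll": 0},
  ],
)

```text
clock: 2.98
tcp_pos: [0.5992, 0.0345, 0.2098]
orientation: [0.001, -0.225, 0.974, -0.0]
wrist_force: [-0.2, -0.1, 0.3]
finger_gap: 0.0512
grip_force: 0.0
```

```bash
python3 -c "
from h import *
print(rel([.5992,.0327,.207]))
i=snap('wrist','w2.png')
cv2.imwrite('pics/w2c.png',cv2.resize(i[100:384,100:430,::-1],None,fx=2,fy=2))"
```

```text
('tcp', array([0.5992, 0.0345, 0.2098]), 'xaz', np.float64(-153.9), 'mm', array([ 0.8, -1.6,  2.8]), 't', 2.98, 'F', array([-0.23, -0.05,  0.28]))
```

View pics/w2c.png

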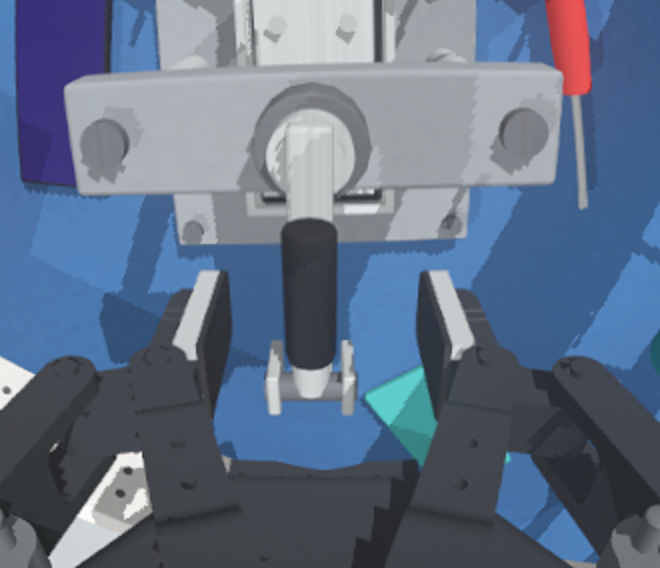

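Call:
servo_tool(
  increments=[
    {"grip": 0.6,"x": 0,"y": -2.5,"z": 2.5,"roll": 0},
    {"grip": 1,"x": 0,"y": 0,"z": 0,"roll": 0},
    {"grip": 1,"x": 0,"y": 0,"z": 0,"roll": 0},
    {"grip": 1,"x": 0,"y": 0,"z": 0,"roll": 0},
    {"grip": 1,"x": 0,"y": 0,"z": 0,"roll": 0},
  ],
  grip_force=40,
)

```text
clock: 3.45
tcp_pos: [0.6007, 0.0309, 0.2065]
orientation: [0.001, -0.225, 0.974, -0.0]
wrist_force: [-0.5, -0.2, 2.0]
finger_gap: -0.0007
grip_force: 1.4
```

Call:
servo_tool(
  increments=[
    {"grip": 1,"x": 0,"y": 0,"z": 0,"roll": 0},
    {"grip": 1,"x": 0,"y": 0,"z": 0,"roll": 0},
    {"grip": 1,"x": 0,"y": 0,"z": 0,"roll": 0},
  ],
)

```text
clock: 3.7
tcp_pos: [0.6006, 0.0311, 0.2063]
orientation: [0.001, -0.225, 0.974, -0.0]
wrist_force: [0.1, -0.6, 5.6]
finger_gap: 0.0003
grip_force: 2.8
```

```bash
python3 -c "
from h import *
print(rel([.6352,.0501,.247]))"
```

```text
('tcp', array([0.6006, 0.0311, 0.2063]), 'xaz', np.float64(-154.0), 'mm', array([-39.5,   1.9, -40.6]), 't', 3.7, 'F', array([ 0.08, -0.58,  5.57]))
```

The fingers shut to a gap of 0, so the handle was missed. I'll look.

```bash
python3 -c "
from h import *
i=snap('wrist','w3.png');a=snap('scene','s3.png')
A=cv2.resize(i[100:384,130:400,::-1],(400,420));B=cv2.resize(a[120:260,195:328,::-1],(399,420),interpolation=cv2.INTER_CUBIC)
cv2.imwrite('pics/w3c.png',np.hstack([A,B]))"
```

```text
(no output)
```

View pics/w3c.png

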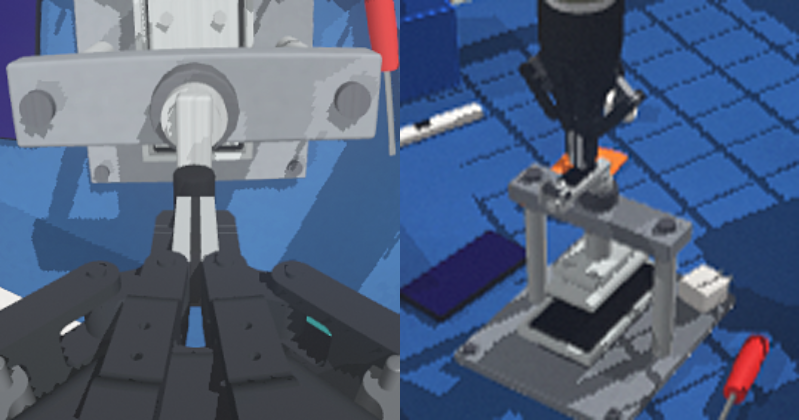

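The fingers closed above the sleeve: its end is still visible in front of them, and the scene view shows them on top. I'll check the heights of the TCP and the sleeve in the wrist images.

Run:
```python
from h import *
c,f=cal("wrist");T=np.array(c["tool_from_camera"]);Ti=np.linalg.inv(T)
def pw(pt):
    k=(Ti@np.r_[pt,1])[:3]; r=np.hypot(*k[:2]);t=np.arctan2(r,k[2]); return k[:2]/r*t*f+[c["cx"],c["cy"]]
for z in(0,-.01,-.019,-.03): print(z,pw([0,0,z]),pw([.011,0,z]))
s=env.get_state();q=s["orientation"];M=R.from_quat(np.r_[q[1:],q[0]])
print(s["tcp_pos"])
u=np.array([.9,.435,0]);P=np.array([.6352,.0501,.226])
for d in(0,.012,.04,.058):
  for dz in(0,-.02): print(d,dz,pw(M.inv().apply(P-d*u+[0,0,dz]-s["tcp_pos"])), proj("scene",P-d*u+[0,0,dz]),proj("top",P-d*u+[0,0,dz]))
```

```text
0 [261.42038319 224.22833124] [261.4148388  208.35676439]
-0.01 [261.42621592 231.50820412] [261.42044786 215.01642666]
-0.019 [261.4320238  238.69894187] [261.42605415 221.62870724]
-0.03 [261.4399563  248.42860399] [261.43374759 230.63232854]
[0.60055953 0.03118456 0.20632608]
0 0 [264.25140071 292.20211333] [247.34184444 182.62390309] [227.57839017 151.45772557]
0 -0.02 [264.03056794 274.23590073] [247.48561458 188.44924353] [227.98759184 153.34162341]
0.012 0 [264.41389953 277.46315026] [249.88428481 180.57860184] [229.67426732 155.60349143]
0.012 -0.02 [264.16756538 260.0387174 ] [250.00225506 186.38652228] [230.04697489 157.41694162]
0.04 0 [264.81324683 238.4564143 ] [255.6902389  175.90792194] [234.59162286 165.33030421]
0.04 -0.02 [264.49915634 223.21664841] [255.7504983  181.67507321] [234.8782361 166.9775364]
0.058 0 [265.07807047 209.87145107] [259.33204712 172.97821905] [237.77288251 171.62301921]
0.058 -0.02 [264.71586779 196.84183826] [259.35696362 178.71909572] [238.00344509 173.16202023]
```

Run:
```python
from h import *
c,f=cal("wrist");T=np.array(c["tool_from_camera"]);Ti=np.linalg.inv(T);print(T.round(4))
def pw(pt):
    k=(Ti@np.r_[pt,1])[:3]; r=np.hypot(*k[:2]);t=np.arctan2(r,k[2]); return (k[:2]/r*t*f+[c["cx"],c["cy"]]).round(1)
for x in(.011,-.011):
  for y,zs in((.0425,(-.013,-.032,-.051)),(.0256,(-.007,-.02,-.035)),(0,(0,-.02,-.03,-.038))):
    print(x,y,[(z,pw([x,y,z]).tolist()) for z in zs])
w=cv2.imread("pics/w.png");w3=cv2.imread("pics/w3.png")
for n in("w","w2","w3"):
  i=cv2.imread(f"pics/{n}.png").astype(int); m=((i.min(2)>120)&(np.ptp(i,2)<25)).astype(np.uint8); m[:225]=0;m[300:]=0;m[:,:140]=0;m[:,390:]=0
  k,l,st,cc=cv2.connectedComponentsWithStats(m); print(n,[st[j].tolist() for j in range(1,k) if st[j,4]>60])
```

```text
[[-2.000e-04 -9.451e-01 -3.268e-01  8.380e-02]
 [ 1.000e+00 -4.000e-04  5.000e-04 -0.000e+00]
 [-6.000e-04 -3.268e-01  9.451e-01 -1.700e-01]
 [ 0.000e+00  0.000e+00  0.000e+00  1.000e+00]]
0.011 0.0425 [(-0.013, [333.1, 216.5]), (-0.032, [340.8, 231.3]), (-0.051, [350.1, 249.4])]
0.011 0.0256 [(-0.007, [303.8, 212.8]), (-0.02, [306.8, 222.1]), (-0.035, [310.8, 234.6])]
0.011 0 [(0, [261.4, 208.4]), (-0.02, [261.4, 222.4]), (-0.03, [261.4, 230.6]), (-0.038, [261.4, 237.9])]
-0.011 0.0425 [(-0.013, [329.6, 248.5]), (-0.032, [336.2, 265.3]), (-0.051, [344.0, 285.5])]
-0.011 0.0256 [(-0.007, [301.8, 244.3]), (-0.02, [304.4, 255.1]), (-0.035, [307.8, 269.4])]
-0.011 0 [(0, [261.4, 239.3]), (-0.02, [261.4, 255.6]), (-0.03, [261.4, 265.0]), (-0.038, [261.5, 273.2])]
w [[142, 244, 31, 48, 487], [174, 277, 70, 23, 785]]
w2 [[186, 235, 24, 45, 461], [314, 235, 23, 45, 452], [233, 270, 45, 30, 694]]
w3 [[246, 233, 13, 44, 439], [265, 233, 13, 44, 436]]
```

The wrist images show the fingertips about 31 mm behind the nominal TCP. That matches contact on the sleeve top (0.234) at TCP z = 0.206. So the effective tip is TCP + 31 mm up, and the grasp needs TCP z of about 0.176. I'll lift, reopen and go lower.

Call:
servo_tool(
  increments=[
    {"grip": 0.4,"x": 0,"y": 0,"z": -12,"roll": 0},
    {"grip": 0.4,"x": 0,"y": 0,"z": 0,"roll": 0},
    {"grip": 0.4,"x": 0,"y": 0,"z": 0,"roll": 0},
    {"grip": 0.4,"x": 0,"y": 0,"z": 0,"roll": 0},
    {"grip": 0.4,"x": 0,"y": 0,"z": 0,"roll": 0},
  ],
)

```text
clock: 4.22
tcp_pos: [0.5998, 0.0313, 0.2167]
orientation: [-0.001, -0.225, 0.974, 0.0]
wrist_force: [0.2, -0.7, -0.1]
finger_gap: 0.0513
grip_force: 0.0
```

Call:
servo_tool(
  increments=[
    {"grip": 0.4,"x": 0,"y": 0,"z": 10,"roll": 0},
    {"grip": 0.4,"x": 0,"y": 0,"z": 10,"roll": 0},
    {"grip": 0.4,"x": 0,"y": 0,"z": 10,"roll": 0},
    {"grip": 0.4,"x": 0,"y": 0,"z": 10,"roll": 0},
    {"grip": 0.4,"x": 0,"y": 0,"z": 0,"roll": 0},
  ],
)

```text
clock: 4.63
tcp_pos: [0.5983, 0.0314, 0.1741]
orientation: [-0.002, -0.225, 0.974, 0.001]
wrist_force: [-0.5, -0.6, -0.9]
finger_gap: 0.051
grip_force: 0.0
```

```bash
python3 -c "
from h import *
print(rel([.5992,.0327,.175]))"
```

```text
('tcp', array([0.5983, 0.0314, 0.1741]), 'xaz', np.float64(-154.0), 'mm', array([-1.4,  0.8, -0.9]), 't', 4.63, 'F', array([-0.51, -0.56, -0.88]))
```

Call:
servo_tool(
  increments=[
    {"grip": 0.7,"x": 0,"y": 0,"z": 0,"roll": 0},
    {"grip": 1,"x": 0,"y": 0,"z": 0,"roll": 0},
    {"grip": 1,"x": 0,"y": 0,"z": 0,"roll": 0},
    {"grip": 1,"x": 0,"y": 0,"z": 0,"roll": 0},
    {"grip": 1,"x": 0,"y": 0,"z": 0,"roll": 0},
  ],
  grip_force=40,
)

```text
clock: 5.05
tcp_pos: [0.6007, 0.0308, 0.1782]
orientation: [0.001, -0.225, 0.974, -0.001]
wrist_force: [0.5, -1.9, 1.5]
finger_gap: 0.0148
grip_force: 39.0
```

Call:
servo_tool(
  increments=[
    {"grip": 1,"x": 0,"y": 0,"z": 0,"roll": 0},
    {"grip": 1,"x": 0,"y": 0,"z": 0,"roll": 0},
    {"grip": 1,"x": 0,"y": 0,"z": 0,"roll": 0},
  ],
)

```text
clock: 5.3
tcp_pos: [0.6007, 0.0308, 0.1781]
orientation: [0.001, -0.225, 0.974, -0.0]
wrist_force: [0.1, -3.3, 2.0]
finger_gap: 0.0144
grip_force: 39.1
```

```bash
python3 -c "
from h import *
print(rel([.6352,.0501,.215]),env.get_state()['ft_torque'])
i=snap('wrist','w4.png');a=snap('scene','s4.png')
A=cv2.resize(i[100:384,130:400,::-1],(400,420));B=cv2.resize(a[120:260,195:328,::-1],(399,420),interpolation=cv2.INTER_CUBIC)
cv2.imwrite('pics/w4c.png',np.hstack([A,B]))"
```

```text
('tcp', array([0.6007, 0.0308, 0.1781]), 'xaz', np.float64(-154.0), 'mm', array([-39.5,   2.2, -36.8]), 't', 5.3, 'F', array([ 0.1 , -3.29,  2.04])) [-0.54697617 -0.20826865 -0.04965888]
```

View pics/w4c.png

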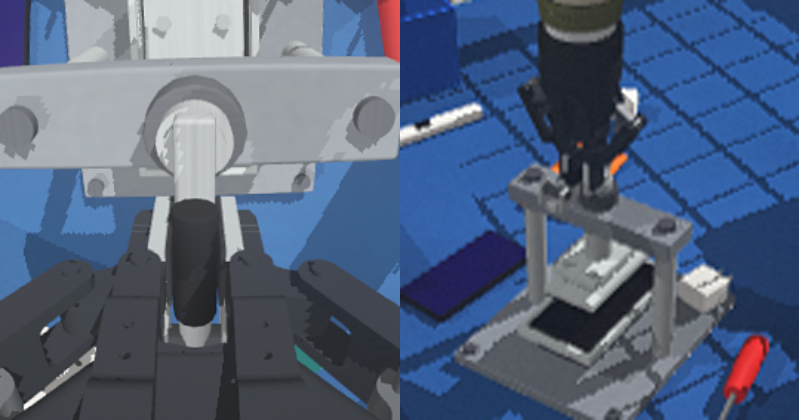

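Grasped: gap 14.4 mm at 39 N, with the sleeve between the pads. Now I'll swing it up along the 40 mm arc.

Call:
servo_tool(
  increments=[
    {"grip": 1,"x": -0.6,"y": 0,"z": -7,"roll": 0},
    {"grip": 1,"x": -1.8,"y": 0,"z": -6.7,"roll": 0},
    {"grip": 1,"x": -3,"y": 0,"z": -6.3,"roll": 0},
    {"grip": 1,"x": -4,"y": 0,"z": -5.7,"roll": 0},
    {"grip": 1,"x": 0,"y": 0,"z": 0,"roll": 0},
  ],
)

```text
clock: 5.82
tcp_pos: [0.6068, 0.0341, 0.2017]
orientation: [-0.003, -0.225, 0.974, -0.001]
wrist_force: [-1.5, -7.1, -3.1]
finger_gap: 0.0144
grip_force: 39.9
```

Call:
servo_tool(
  increments=[
    {"grip": 1,"x": -4.9,"y": 0,"z": -4.9,"roll": 0},
    {"grip": 1,"x": -5.7,"y": 0,"z": -4,"roll": 0},
    {"grip": 1,"x": -6.3,"y": 0,"z": -3,"roll": 0},
    {"grip": 1,"x": 0,"y": 0,"z": 0,"roll": 0},
    {"grip": 1,"x": 0,"y": 0,"z": 0,"roll": 0},
  ],
)

```text
clock: 6.23
tcp_pos: [0.6204, 0.0408, 0.2134]
orientation: [-0.005, -0.224, 0.974, -0.001]
wrist_force: [-5.2, -8.6, -1.5]
finger_gap: 0.0146
grip_force: 39.1
```

Call:
servo_tool(
  increments=[
    {"grip": 1,"x": -6.7,"y": 0,"z": -1.8,"roll": 0},
    {"grip": 1,"x": -7,"y": 0,"z": -0.6,"roll": 0},
    {"grip": 1,"x": 0,"y": 0,"z": 0,"roll": 0},
    {"grip": 1,"x": 0,"y": 0,"z": 0,"roll": 0},
  ],
)

```text
clock: 6.57
tcp_pos: [0.6327, 0.0466, 0.2168]
orientation: [-0.004, -0.224, 0.974, -0.001]
wrist_force: [-7.0, -8.4, 1.4]
finger_gap: 0.0142
grip_force: 38.8
```

```bash
python3 -c "
from h import *
print(rel([.6352,.0501,.215]),env.get_state()['ft_torque'])
i=snap('wrist','w5.png');a=snap('scene','s5.png')
A=cv2.resize(i[100:384,130:400,::-1],(400,420));B=cv2.resize(a[120:260,195:328,::-1],(399,420),interpolation=cv2.INTER_CUBIC)
cv2.imwrite('pics/w5c.png',np.hstack([A,B]))"
```

```text
('tcp', array([0.6327, 0.0466, 0.2168]), 'xaz', np.float64(-154.1), 'mm', array([-3.8,  2. ,  1.7]), 't', 6.57, 'F', array([-7.05, -8.35,  1.4 ])) [-1.89584877  1.69418056  0.03957519]
```

View pics/w5c.png

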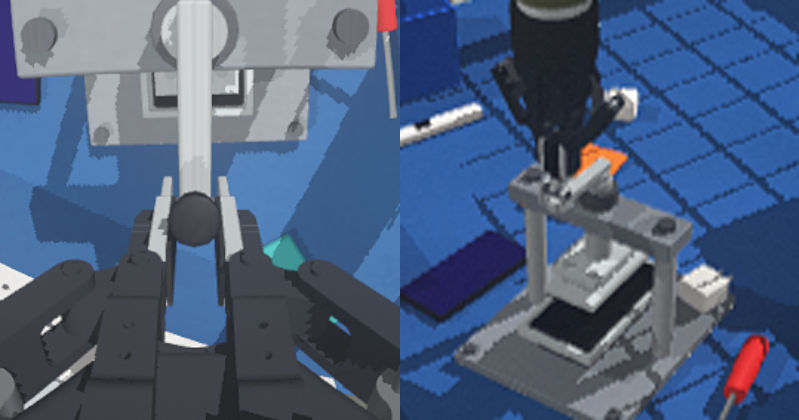

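Call:
servo_tool(
  increments=[
    {"grip": 1,"x": -2,"y": 0,"z": 0,"roll": 0},
    {"grip": 1,"x": 0,"y": 0,"z": 0,"roll": 0},
    {"grip": 1,"x": 0,"y": 0,"z": 0,"roll": 0},
  ],
)

```text
clock: 6.92
tcp_pos: [0.634, 0.0475, 0.2169]
orientation: [-0.004, -0.224, 0.974, -0.001]
wrist_force: [-8.6, -8.8, 3.1]
finger_gap: 0.014
grip_force: 39.3
```

```bash
python3 -c "
from h import *
print(rel([.6352,.0501,.215]),env.get_state()['ft_torque'])"
```

```text
('tcp', array([0.634 , 0.0475, 0.2169]), 'xaz', np.float64(-154.1), 'mm', array([-2.2,  1.9,  1.8]), 't', 6.92, 'F', array([-8.64, -8.76,  3.07])) [-1.89678336  1.94604956  0.03982874]
```

Call:
servo_tool(
  increments=[
    {"grip": 1,"x": -2,"y": 0,"z": 0,"roll": 0},
    {"grip": 1,"x": 0,"y": 0,"z": 0,"roll": 0},
    {"grip": 1,"x": 0,"y": 0,"z": 0,"roll": 0},
  ],
)

```text
clock: 7.17
tcp_pos: [0.6362, 0.0482, 0.2169]
orientation: [-0.004, -0.224, 0.974, -0.001]
wrist_force: [-7.3, -9.0, 3.0]
finger_gap: 0.0143
grip_force: 39.0
```

Call:
servo_tool(
  increments=[
    {"grip": 1,"x": -2,"y": 0,"z": 0,"roll": 0},
    {"grip": 1,"x": 0,"y": 0,"z": 0,"roll": 0},
    {"grip": 1,"x": 0,"y": 0,"z": 0,"roll": 0},
  ],
)

```text
clock: 7.42
tcp_pos: [0.6379, 0.049, 0.217]
orientation: [-0.004, -0.224, 0.974, -0.001]
wrist_force: [-8.0, -8.5, 2.1]
finger_gap: 0.0139
grip_force: 39.1
```

```bash
python3 -c "
from h import *
print(rel([.6352,.0501,.215]),env.get_state()['ft_torque'])"
```

```text
('tcp', array([0.6379, 0.049 , 0.217 ]), 'xaz', np.float64(-154.1), 'mm', array([1.9, 2.1, 2. ]), 't', 7.42, 'F', array([-8.05, -8.52,  2.09])) [-2.08161071  1.78863534  0.06350745]
```

Call:
servo_tool(
  increments=[
    {"grip": 1,"x": -2,"y": 0,"z": 0,"roll": 0},
    {"grip": 1,"x": 0,"y": 0,"z": 0,"roll": 0},
    {"grip": 1,"x": 0,"y": 0,"z": 0,"roll": 0},
  ],
)

```text
clock: 7.67
tcp_pos: [0.6396, 0.0499, 0.2169]
orientation: [-0.004, -0.224, 0.975, -0.001]
wrist_force: [-8.3, -9.1, 3.6]
finger_gap: 0.014
grip_force: 39.2
```

Call:
servo_tool(
  increments=[
    {"grip": 1,"x": -2,"y": 0,"z": 0,"roll": 0},
    {"grip": 1,"x": 0,"y": 0,"z": 0,"roll": 0},
    {"grip": 1,"x": 0,"y": 0,"z": 0,"roll": 0},
  ],
)

```text
clock: 7.92
tcp_pos: [0.6412, 0.0509, 0.2169]
orientation: [-0.004, -0.224, 0.974, -0.001]
wrist_force: [-7.8, -8.9, 3.1]
finger_gap: 0.014
grip_force: 38.7
```

Run:
```python
from h import *
print(rel([.6352,.0501,.215]),env.get_state()['ft_torque'])
b=snap("wrist","w6.png")
from h import *
for n in("w4","w5","w6"):
  i=cv2.imread(f"pics/{n}.png"); m=(i.max(2)<62).astype(np.uint8); m[:,:246]=0;m[:,278:]=0;m[:200]=0;m[300:]=0
  k,l,st,c=cv2.connectedComponentsWithStats(m);print(n,[(st[j].tolist(),c[j].round(1).tolist()) for j in range(1,k) if st[j,4]>80])
```

```text
('tcp', array([0.6412, 0.0509, 0.2169]), 'xaz', np.float64(-154.1), 'mm', array([5.7, 2. , 1.9]), 't', 7.92, 'F', array([-7.77, -8.91,  3.06])) [-1.92605419  1.88341682  0.07775037]
w4 [([246, 243, 32, 57, 1392], [260.4, 276.9])]
w5 []
w6 [([246, 219, 23, 26, 229], [253.6, 230.2]), ([246, 260, 13, 30, 93], [248.3, 271.5])]
```

Run:
```python
import cv2,numpy as np
a,b=[cv2.resize(cv2.imread(f"pics/{n}.png")[190:320,195:328],None,fx=3,fy=3,interpolation=cv2.INTER_CUBIC) for n in("w5","w6")]
cv2.imwrite("pics/w6c.png",np.hstack([a,b]))
```

```text
(no output)
```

View pics/w6c.png

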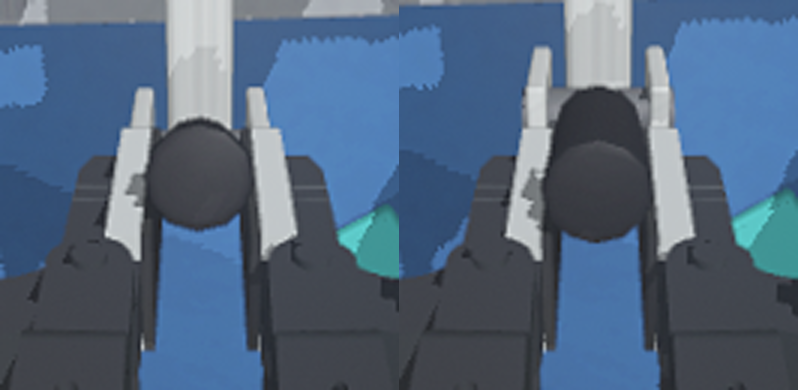

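Run:
```python
from h import *
s=env.get_state()
ax=np.array([.5722,.0196])
for nm,s2,u,v in(("w6",s,261,253.3),("w5",{**s,"tcp_pos":np.array([.6327,.0466,.2168])},261.5,248)):
  for z in(.284,.280): print(nm,onz("wrist",u,v,z,s2))
for v in (224,226): print("piv",onz("wrist",261,v,.226,s))
```

```text
w6 [0.6240837 0.0423506 0.284    ]
w6 [0.62627636 0.04340956 0.28      ]
w5 [0.6131272  0.03711455 0.284     ]
w5 [0.61522948 0.03813827 0.28      ]
piv [0.63729198 0.04868659 0.226     ]
piv [0.63850027 0.04927302 0.226     ]
```

The geometry gives a handle angle of about 76°, up from about 62° before, so it is still rotating. I'll keep pushing outward to the stop.

Call:
servo_tool(
  increments=[
    {"grip": 1,"x": -2,"y": 0,"z": 0,"roll": 0},
    {"grip": 1,"x": -2,"y": 0,"z": 0,"roll": 0},
    {"grip": 1,"x": 0,"y": 0,"z": 0,"roll": 0},
    {"grip": 1,"x": 0,"y": 0,"z": 0,"roll": 0},
  ],
)

```text
clock: 8.3
tcp_pos: [0.645, 0.0525, 0.2165]
orientation: [-0.004, -0.224, 0.974, -0.001]
wrist_force: [-6.6, -8.2, 1.6]
finger_gap: 0.0126
grip_force: 38.6
```

Call:
servo_tool(
  increments=[
    {"grip": 1,"x": -2,"y": 0,"z": 0,"roll": 0},
    {"grip": 1,"x": -1,"y": 0,"z": 0,"roll": 0},
    {"grip": 1,"x": 0,"y": 0,"z": 0,"roll": 0},
    {"grip": 1,"x": 0,"y": 0,"z": 0,"roll": 0},
  ],
)

```text
clock: 8.63
tcp_pos: [0.6512, 0.0563, 0.2171]
orientation: [-0.0, -0.225, 0.974, 0.001]
wrist_force: [0.9, -0.1, 1.2]
finger_gap: -0.0002
grip_force: 0.0
```

Run:
```python
from h import *
print(rel([.6375,.0490,.215]),env.get_state()['ft_torque'])
i=snap("wrist","w7.png")
```

```text
('tcp', array([0.6512, 0.0563, 0.2171]), 'xaz', np.float64(-154.0), 'mm', array([15.5, -0.6,  2.2]), 't', 8.63, 'F', array([ 0.88, -0.08,  1.25])) [ 0.01077494 -0.0585789  -0.03846316]
```

The pads slid off the sleeve and are now outboard of it. I'll reopen, move back around the handle, grip harder and push to the stop.

Call:
servo_tool(
  increments=[
    {"grip": 0.4,"x": -3,"y": 0,"z": 0,"roll": 0},
    {"grip": 0.4,"x": 0,"y": 0,"z": 0,"roll": 0},
    {"grip": 0.4,"x": 0,"y": 0,"z": 0,"roll": 0},
    {"grip": 0.4,"x": 0,"y": 0,"z": 0,"roll": 0},
    {"grip": 0.4,"x": 0,"y": 0,"z": 0,"roll": 0},
  ],
)

```text
clock: 9.1
tcp_pos: [0.654, 0.0579, 0.2176]
orientation: [-0.0, -0.225, 0.974, 0.0]
wrist_force: [0.2, 0.2, -0.7]
finger_gap: 0.0516
grip_force: 0.0
```

Call:
servo_tool(
  increments=[
    {"grip": 0.4,"x": 8,"y": 0,"z": 0,"roll": 0},
    {"grip": 0.4,"x": 8,"y": 0,"z": 0,"roll": 0},
    {"grip": 0.4,"x": 6,"y": 0,"z": 0,"roll": 0},
    {"grip": 0.4,"x": 0,"y": 0,"z": 0,"roll": 0},
    {"grip": 0.4,"x": 0,"y": 0,"z": 0,"roll": 0},
  ],
)

```text
clock: 9.52
tcp_pos: [0.6341, 0.0477, 0.218]
orientation: [0.0, -0.225, 0.974, 0.0]
wrist_force: [0.6, 0.3, -0.1]
finger_gap: 0.051
grip_force: 0.0
```

Run:
```python
from h import *
print(rel([.6375,.0490,.215]))
i=snap("wrist","w8.png")
g=i.max(2); m=((g<70)).astype(np.uint8); m[:,:235]=0;m[:,290:]=0;m[:195]=0;m[320:]=0
k,l,st,c=cv2.connectedComponentsWithStats(m);print([(st[j].tolist(),c[j].round(1).tolist()) for j in range(1,k) if st[j,4]>80])
b=i[190:320,195:328,::-1];w7=cv2.imread("pics/w7.png")[190:320,195:328]
cv2.imwrite("pics/w8c.png",np.hstack([cv2.resize(x,None,fx=3,fy=3,interpolation=cv2.INTER_CUBIC) for x in(w7,b)]))
```

```text
('tcp', array([0.6341, 0.0477, 0.218 ]), 'xaz', np.float64(-154.0), 'mm', array([-3.6, -0.3,  3. ]), 't', 9.52, 'F', array([ 0.56,  0.25, -0.15]))
[([243, 233, 34, 57, 1328], [259.6, 260.7])]
```

Run:
```python
from h import *
print(onz("wrist",260,272.5,.284),onz("wrist",260,289.5,.284))
print("base", onz("wrist",260,233,.238), onz("wrist",260,233,.245))
```

```text
[0.62601566 0.04307089 0.284     ] [0.63445284 0.04715673 0.284     ]
base [0.63084315 0.04520405 0.238     ] [0.62748495 0.04360808 0.245     ]
```

View pics/w8c.png

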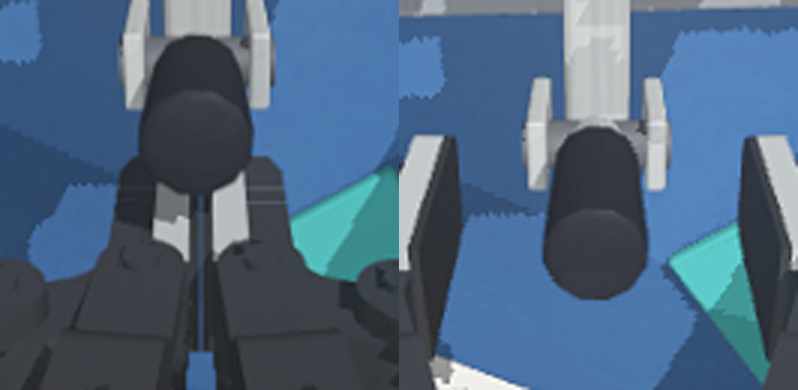

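The handle stands between the open fingers at about 80° (pin at about px (261,233), tip at (261,274)). Gripping resists its rotation, so I'll push it to the stop from inboard with shut fingers.

Call:
servo_tool(
  increments=[
    {"grip": 0.4,"x": 15,"y": 0,"z": 0,"roll": 0},
    {"grip": 0.4,"x": 18,"y": 0,"z": 0,"roll": 0},
    {"grip": 1,"x": 0,"y": 0,"z": 0,"roll": 0},
    {"grip": 1,"x": 0,"y": 0,"z": 0,"roll": 0},
    {"grip": 1,"x": 0,"y": 0,"z": 0,"roll": 0},
  ],
)

```text
clock: 9.98
tcp_pos: [0.6055, 0.0336, 0.2179]
orientation: [0.001, -0.225, 0.974, -0.0]
wrist_force: [-0.1, 0.4, 0.4]
finger_gap: 0.0155
grip_force: 0.0
```

Call:
servo_tool(
  increments=[
    {"grip": 1,"x": 0,"y": 0,"z": 0,"roll": 0},
    {"grip": 1,"x": -6,"y": 0,"z": 0,"roll": 0},
    {"grip": 1,"x": -5,"y": 0,"z": 0,"roll": 0},
    {"grip": 1,"x": 0,"y": 0,"z": 0,"roll": 0},
  ],
)

```text
clock: 10.32
tcp_pos: [0.6156, 0.0387, 0.2173]
orientation: [0.0, -0.225, 0.974, 0.0]
wrist_force: [0.1, -0.3, -0.1]
finger_gap: 0.0001
grip_force: 0.1
```

Call:
servo_tool(
  increments=[
    {"grip": 1,"x": -3,"y": 0,"z": 0,"roll": 0},
    {"grip": 1,"x": 0,"y": 0,"z": 0,"roll": 0},
    {"grip": 1,"x": 0,"y": 0,"z": 0,"roll": 0},
  ],
)

```text
clock: 10.57
tcp_pos: [0.6175, 0.0398, 0.2174]
orientation: [0.0, -0.225, 0.974, 0.0]
wrist_force: [0.2, -0.5, -0.8]
finger_gap: 0.0
grip_force: 0.0
```

Call:
servo_tool(
  increments=[
    {"grip": 1,"x": -2,"y": 0,"z": 0,"roll": 0},
    {"grip": 1,"x": 0,"y": 0,"z": 0,"roll": 0},
    {"grip": 1,"x": 0,"y": 0,"z": 0,"roll": 0},
  ],
)

```text
clock: 10.82
tcp_pos: [0.619, 0.0405, 0.2176]
orientation: [0.0, -0.225, 0.974, 0.0]
wrist_force: [-0.5, 0.6, 0.1]
finger_gap: 0.0005
grip_force: 0.4
```

Run:
```python
from h import *
print(rel([.6375,.0490,.215]))
```

```text
('tcp', array([0.619 , 0.0405, 0.2176]), 'xaz', np.float64(-154.0), 'mm', array([-20.3,  -0.5,   2.6]), 't', 10.82, 'F', array([-0.46,  0.58,  0.13]))
```

Call:
servo_tool(
  increments=[
    {"grip": 1,"x": -2,"y": 0,"z": 0,"roll": 0},
    {"grip": 1,"x": 0,"y": 0,"z": 0,"roll": 0},
    {"grip": 1,"x": 0,"y": 0,"z": 0,"roll": 0},
  ],
)

```text
clock: 11.07
tcp_pos: [0.6209, 0.0414, 0.2177]
orientation: [0.0, -0.225, 0.974, 0.0]
wrist_force: [-0.9, -1.0, 0.8]
finger_gap: -0.0002
grip_force: 0.6
```

Call:
servo_tool(
  increments=[
    {"grip": 1,"x": -2,"y": 0,"z": 0,"roll": 0},
    {"grip": 1,"x": 0,"y": 0,"z": 0,"roll": 0},
    {"grip": 1,"x": 0,"y": 0,"z": 0,"roll": 0},
  ],
)

```text
clock: 11.32
tcp_pos: [0.6215, 0.0417, 0.2177]
orientation: [-0.001, -0.225, 0.974, -0.0]
wrist_force: [-5.1, -2.1, 3.6]
finger_gap: 0.0
grip_force: 2.8
```

Call:
servo_tool(
  increments=[
    {"grip": 1,"x": -2,"y": 0,"z": 0,"roll": 0},
    {"grip": 1,"x": 0,"y": 0,"z": 0,"roll": 0},
    {"grip": 1,"x": 0,"y": 0,"z": 0,"roll": 0},
  ],
)

```text
clock: 11.57
tcp_pos: [0.6217, 0.0418, 0.2177]
orientation: [-0.003, -0.225, 0.974, -0.001]
wrist_force: [-10.1, -4.5, 5.7]
finger_gap: 0.0001
grip_force: 5.4
```

The force climbs at about 3 N/mm with no movement, so the handle is upright at its stop. Handle centre is about (0.638, 0.050). I'll back off, open, straddle it and grip firmly.

Call:
servo_tool(
  increments=[
    {"grip": 0.4,"x": 11,"y": 0,"z": 0,"roll": 0},
    {"grip": 0.4,"x": 0,"y": 0,"z": 0,"roll": 0},
    {"grip": 0.4,"x": 0,"y": 0,"z": 0,"roll": 0},
    {"grip": 0.4,"x": 0,"y": 0,"z": 0,"roll": 0},
    {"grip": 0.4,"x": 0,"y": 0,"z": 0,"roll": 0},
  ],
)

```text
clock: 11.98
tcp_pos: [0.6152, 0.0385, 0.2176]
orientation: [0.0, -0.225, 0.974, 0.0]
wrist_force: [0.2, 0.2, -1.1]
finger_gap: 0.0515
grip_force: 0.0
```

Call:
servo_tool(
  increments=[
    {"grip": 0.4,"x": -9,"y": 0,"z": 2,"roll": 0},
    {"grip": 0.4,"x": -9,"y": 0,"z": 2,"roll": 0},
    {"grip": 0.4,"x": -8,"y": 0,"z": 0,"roll": 0},
    {"grip": 0.4,"x": 0,"y": 0,"z": 0,"roll": 0},
    {"grip": 0.4,"x": 0,"y": 0,"z": 0,"roll": 0},
  ],
)

```text
clock: 12.4
tcp_pos: [0.6384, 0.0501, 0.2129]
orientation: [-0.0, -0.225, 0.974, 0.0]
wrist_force: [0.2, 0.0, -1.1]
finger_gap: 0.0513
grip_force: 0.0
```

Call:
servo_tool(
  increments=[
    {"grip": 0.6,"x": 0,"y": 0,"z": 0,"roll": 0},
    {"grip": 1,"x": 0,"y": 0,"z": 0,"roll": 0},
    {"grip": 1,"x": 0,"y": 0,"z": 0,"roll": 0},
    {"grip": 1,"x": 0,"y": 0,"z": 0,"roll": 0},
    {"grip": 1,"x": 0,"y": 0,"z": 0,"roll": 0},
  ],
  grip_force=100,
)

```text
clock: 12.82
tcp_pos: [0.638, 0.0491, 0.214]
orientation: [0.0, -0.225, 0.974, -0.0]
wrist_force: [0.2, -1.8, 2.0]
finger_gap: 0.0141
grip_force: 97.4
```

Call:
servo_tool(
  increments=[
    {"grip": 1,"x": 0,"y": 0,"z": 0,"roll": 0},
    {"grip": 1,"x": 0,"y": 0,"z": 0,"roll": 0},
  ],
)

```text
clock: 12.98
tcp_pos: [0.638, 0.0491, 0.214]
orientation: [0.0, -0.225, 0.974, -0.0]
wrist_force: [0.3, -2.8, 1.1]
finger_gap: 0.014
grip_force: 97.4
```

```bash
cat >> h.py <<'E'
def crank(cx=.5748,cy=.0196,n=4):
    t0=env.get_state()
    Fs=[]; 
    s=env.get_state(); r=s["tcp_pos"][:2]-[cx,cy]; az=np.arctan2(r[1],r[0])
    F=s["wrist_force"]; cw=np.array([np.sin(az),-np.cos(az)]); rad=r/np.hypot(*r)
    print("t",round(s["clock"],2),"az",np.degrees(az).round(1),"r",(1e3*np.hypot(*r)).round(1),"Ftan",(-F[:2]@cw).round(2),"Frad",(F[:2]@rad).round(2),"Fz",F[2].round(2),"gap",round(s["finger_gap"],4),"tcp",s["tcp_pos"].round(4))
E
python3 -c "
from h import *
crank();print(rel([.638,.0497,.214]))"
```

```text
t 12.98 az 25.0 r 69.8 Ftan -2.68 Frad -0.97 Fz 1.11 gap 0.014 tcp [0.638  0.0491 0.214 ]
('tcp', array([0.638 , 0.0491, 0.214 ]), 'xaz', np.float64(-154.0), 'mm', array([-0.2,  0.5,  0. ]), 't', 12.98, 'F', array([ 0.25, -2.84,  1.11]))
```

Call:
servo_tool(
  increments=[
    {"grip": 1,"x": 1.1,"y": -12.2,"z": 0,"roll": 0},
    {"grip": 1,"x": 3.2,"y": -11.8,"z": 0,"roll": 0},
    {"grip": 1,"x": 0,"y": 0,"z": 0,"roll": 0},
    {"grip": 1,"x": 0,"y": 0,"z": 0,"roll": 0},
    {"grip": 1,"x": 0,"y": 0,"z": 0,"roll": 0},
  ],
)

```text
clock: 13.4
tcp_pos: [0.6448, 0.0261, 0.214]
orientation: [0.0, -0.225, 0.974, -0.0]
wrist_force: [0.1, -1.7, 3.5]
finger_gap: 0.0139
grip_force: 98.4
```

```bash
python3 -c "
from h import *
crank()"
```

```text
t 13.4 az 5.3 r 70.3 Ftan -1.68 Frad -0.08 Fz 3.52 gap 0.0139 tcp [0.6448 0.0261 0.214 ]
```

Call:
servo_tool(
  increments=[
    {"grip": 1,"x": 5.2,"y": -11.1,"z": 0,"roll": 0},
    {"grip": 1,"x": 7,"y": -10,"z": 0,"roll": 0},
    {"grip": 1,"x": 0,"y": 0,"z": 0,"roll": 0},
    {"grip": 1,"x": 0,"y": 0,"z": 0,"roll": 0},
    {"grip": 1,"x": 0,"y": 0,"z": 0,"roll": 0},
  ],
)

```text
clock: 13.82
tcp_pos: [0.6432, 0.0016, 0.214]
orientation: [0.0, -0.225, 0.974, -0.001]
wrist_force: [0.8, -1.4, 3.5]
finger_gap: 0.0134
grip_force: 99.2
```

```bash
python3 -c "
from h import *
crank()"
```

```text
t 13.82 az -14.7 r 70.7 Ftan -1.13 Frad 1.14 Fz 3.54 gap 0.0134 tcp [0.6432 0.0016 0.214 ]
```

Call:
servo_tool(
  increments=[
    {"grip": 1,"x": 3.27,"y": -3.63,"z": 0,"roll": 0},
    {"grip": 1,"x": 3.51,"y": -3.39,"z": 0,"roll": 0},
    {"grip": 1,"x": 3.74,"y": -3.14,"z": 0,"roll": 0},
    {"grip": 1,"x": 3.95,"y": -2.87,"z": 0,"roll": 0},
    {"grip": 1,"x": 4.14,"y": -2.59,"z": 0,"roll": 0},
  ],
)

```text
clock: 14.23
tcp_pos: [0.6349, -0.0182, 0.214]
orientation: [0.002, -0.226, 0.974, 0.001]
wrist_force: [5.3, 5.7, 2.2]
finger_gap: 0.0134
grip_force: 98.8
```

```bash
python3 -c "
from h import *
crank()"
```

```text
t 14.23 az -32.2 r 71.0 Ftan 7.64 Frad 1.5 Fz 2.15 gap 0.0134 tcp [ 0.6349 -0.0182  0.214 ]
```

Call:
servo_tool(
  increments=[
    {"grip": 1,"x": 4.31,"y": -2.29,"z": 0,"roll": 0},
    {"grip": 1,"x": 4.46,"y": -1.99,"z": 0,"roll": 0},
    {"grip": 1,"x": 4.59,"y": -1.67,"z": 0,"roll": 0},
    {"grip": 1,"x": 4.7,"y": -1.35,"z": 0,"roll": 0},
    {"grip": 1,"x": 4.78,"y": -1.02,"z": 0,"roll": 0},
  ],
)

```text
clock: 14.65
tcp_pos: [0.6187, -0.0366, 0.214]
orientation: [0.003, -0.226, 0.974, 0.0]
wrist_force: [7.2, 2.9, 2.4]
finger_gap: 0.014
grip_force: 98.7
```

```bash
python3 -c "
from h import *
crank()"
```

```text
t 14.65 az -52.0 r 71.3 Ftan 7.5 Frad 2.14 Fz 2.44 gap 0.014 tcp [ 0.6187 -0.0366  0.214 ]
```

Call:
servo_tool(
  increments=[
    {"grip": 1,"x": 0,"y": 0,"z": 0,"roll": 0},
    {"grip": 1,"x": 0,"y": 0,"z": 0,"roll": 0},
    {"grip": 1,"x": 0,"y": 0,"z": 0,"roll": 0},
  ],
)

```text
clock: 14.9
tcp_pos: [0.6176, -0.0375, 0.214]
orientation: [0.002, -0.225, 0.974, -0.0]
wrist_force: [4.9, 1.3, 2.8]
finger_gap: 0.014
grip_force: 98.8
```

```bash
python3 -c "
from h import *
crank()"
```

```text
t 14.9 az -53.1 r 71.3 Ftan 4.7 Frad 1.89 Fz 2.78 gap 0.014 tcp [ 0.6176 -0.0375  0.214 ]
```

Call:
servo_tool(
  increments=[
    {"grip": 1,"x": 4.84,"y": -0.68,"z": 0,"roll": 0},
    {"grip": 1,"x": 4.87,"y": -0.34,"z": 0,"roll": 0},
    {"grip": 1,"x": 4.89,"y": 0,"z": 0,"roll": 0},
    {"grip": 1,"x": 4.87,"y": 0.34,"z": 0,"roll": 0},
    {"grip": 1,"x": 4.84,"y": 0.68,"z": 0,"roll": 0},
  ],
)

```text
clock: 15.32
tcp_pos: [0.5967, -0.0484, 0.214]
orientation: [0.002, -0.225, 0.974, -0.001]
wrist_force: [8.2, 1.1, 1.0]
finger_gap: 0.0138
grip_force: 98.7
```

```bash
python3 -c "
from h import *
crank()"
```

```text
t 15.32 az -72.1 r 71.4 Ftan 8.15 Frad 1.43 Fz 1.0 gap 0.0138 tcp [ 0.5967 -0.0484  0.214 ]
```

Call:
servo_tool(
  increments=[
    {"grip": 1,"x": 4.78,"y": 1.02,"z": 0,"roll": 0},
    {"grip": 1,"x": 4.7,"y": 1.35,"z": 0,"roll": 0},
    {"grip": 1,"x": 4.59,"y": 1.67,"z": 0,"roll": 0},
    {"grip": 1,"x": 4.46,"y": 1.99,"z": 0,"roll": 0},
    {"grip": 1,"x": 4.31,"y": 2.29,"z": 0,"roll": 0},
  ],
)

```text
clock: 15.73
tcp_pos: [0.5725, -0.0518, 0.214]
orientation: [0.002, -0.225, 0.974, -0.001]
wrist_force: [8.3, -2.9, 1.1]
finger_gap: 0.014
grip_force: 98.7
```

```bash
python3 -c "
from h import *
crank()"
```

```text
t 15.73 az -91.9 r 71.4 Ftan 8.34 Frad 2.67 Fz 1.06 gap 0.014 tcp [ 0.5725 -0.0518  0.214 ]
```

Call:
servo_tool(
  increments=[
    {"grip": 1,"x": 4.14,"y": 2.59,"z": 0,"roll": 0},
    {"grip": 1,"x": 3.95,"y": 2.87,"z": 0,"roll": 0},
    {"grip": 1,"x": 3.74,"y": 3.14,"z": 0,"roll": 0},
    {"grip": 1,"x": 3.51,"y": 3.39,"z": 0,"roll": 0},
    {"grip": 1,"x": 3.27,"y": 3.63,"z": 0,"roll": 0},
  ],
)

```text
clock: 16.15
tcp_pos: [0.5486, -0.0466, 0.214]
orientation: [0.002, -0.225, 0.974, -0.002]
wrist_force: [6.1, -3.8, 1.1]
finger_gap: 0.0139
grip_force: 98.7
```

```bash
python3 -c "
from h import *
crank()"
```

```text
t 16.15 az -111.6 r 71.2 Ftan 7.1 Frad 1.31 Fz 1.05 gap 0.0139 tcp [ 0.5486 -0.0466  0.214 ]
```

Call:
servo_tool(
  increments=[
    {"grip": 1,"x": 3.01,"y": 3.85,"z": 0,"roll": 0},
    {"grip": 1,"x": 2.73,"y": 4.05,"z": 0,"roll": 0},
    {"grip": 1,"x": 2.44,"y": 4.23,"z": 0,"roll": 0},
    {"grip": 1,"x": 2.14,"y": 4.39,"z": 0,"roll": 0},
    {"grip": 1,"x": 1.83,"y": 4.53,"z": 0,"roll": 0},
  ],
)

```text
clock: 16.57
tcp_pos: [0.5279, -0.0334, 0.214]
orientation: [0.001, -0.225, 0.974, -0.002]
wrist_force: [4.7, -6.1, 2.1]
finger_gap: 0.014
grip_force: 98.8
```

```bash
python3 -c "
from h import *
crank()"
```

```text
t 16.57 az -131.5 r 70.8 Ftan 7.55 Frad 1.5 Fz 2.1 gap 0.014 tcp [ 0.5279 -0.0334  0.214 ]
```

Call:
servo_tool(
  increments=[
    {"grip": 1,"x": 1.51,"y": 4.65,"z": 0,"roll": 0},
    {"grip": 1,"x": 1.18,"y": 4.74,"z": 0,"roll": 0},
    {"grip": 1,"x": 0.85,"y": 4.81,"z": 0,"roll": 0},
    {"grip": 1,"x": 0.51,"y": 4.86,"z": 0,"roll": 0},
    {"grip": 1,"x": 0.17,"y": 4.88,"z": 0,"roll": 0},
  ],
)

```text
clock: 16.98
tcp_pos: [0.513, -0.014, 0.214]
orientation: [0.0, -0.224, 0.974, -0.003]
wrist_force: [2.9, -7.3, 2.6]
finger_gap: 0.0134
grip_force: 98.8
```

```bash
python3 -c "
from h import *
crank()"
```

```text
t 16.98 az -151.5 r 70.3 Ftan 7.76 Frad 0.93 Fz 2.65 gap 0.0134 tcp [ 0.513 -0.014  0.214]
```

Call:
servo_tool(
  increments=[
    {"grip": 1,"x": -0.17,"y": 4.88,"z": 0,"roll": 0},
    {"grip": 1,"x": -0.51,"y": 4.86,"z": 0,"roll": 0},
    {"grip": 1,"x": -0.85,"y": 4.81,"z": 0,"roll": 0},
    {"grip": 1,"x": -1.18,"y": 4.74,"z": 0,"roll": 0},
    {"grip": 1,"x": -1.51,"y": 4.65,"z": 0,"roll": 0},
  ],
)

```text
clock: 17.4
tcp_pos: [0.5057, 0.0093, 0.2139]
orientation: [-0.0, -0.224, 0.974, -0.003]
wrist_force: [1.8, -7.5, 4.3]
finger_gap: 0.0136
grip_force: 98.9
```

```bash
python3 -c "
from h import *
crank()"
```

```text
t 17.4 az -171.6 r 69.8 Ftan 7.69 Frad -0.7 Fz 4.31 gap 0.0136 tcp [0.5057 0.0093 0.2139]
```

Call:
servo_tool(
  increments=[
    {"grip": 1,"x": -1.83,"y": 4.53,"z": 0,"roll": 0},
    {"grip": 1,"x": -2.14,"y": 4.39,"z": 0,"roll": 0},
    {"grip": 1,"x": -2.44,"y": 4.23,"z": 0,"roll": 0},
    {"grip": 1,"x": -2.73,"y": 4.05,"z": 0,"roll": 0},
    {"grip": 1,"x": -3.01,"y": 3.85,"z": 0,"roll": 0},
  ],
)

```text
clock: 17.82
tcp_pos: [0.5067, 0.033, 0.2139]
orientation: [-0.001, -0.224, 0.975, -0.003]
wrist_force: [-0.2, -9.5, 5.1]
finger_gap: 0.0136
grip_force: 98.9
```

```bash
python3 -c "
from h import *
crank()"
```

```text
t 17.82 az 168.9 r 69.4 Ftan 9.32 Frad -1.65 Fz 5.11 gap 0.0136 tcp [0.5067 0.033  0.2139]
```

Call:
servo_tool(
  increments=[
    {"grip": 1,"x": -3.27,"y": 3.63,"z": 0,"roll": 0},
    {"grip": 1,"x": -3.51,"y": 3.39,"z": 0,"roll": 0},
    {"grip": 1,"x": -3.74,"y": 3.14,"z": 0,"roll": 0},
    {"grip": 1,"x": -3.95,"y": 2.87,"z": 0,"roll": 0},
    {"grip": 1,"x": -4.14,"y": 2.59,"z": 0,"roll": 0},
  ],
)

```text
clock: 18.23
tcp_pos: [0.5154, 0.0547, 0.2139]
orientation: [-0.002, -0.224, 0.975, -0.003]
wrist_force: [-3.1, -11.4, 7.7]
finger_gap: 0.0139
grip_force: 99.1
```

```bash
python3 -c "
from h import *
crank()"
```

```text
t 18.23 az 149.4 r 69.0 Ftan 11.35 Frad -3.13 Fz 7.67 gap 0.0139 tcp [0.5154 0.0547 0.2139]
```

Call:
servo_tool(
  increments=[
    {"grip": 1,"x": -3.2,"y": 1.75,"z": 0,"roll": 0},
    {"grip": 1,"x": 0,"y": 0,"z": 0,"roll": 0},
    {"grip": 1,"x": 0,"y": 0,"z": 0,"roll": 0},
    {"grip": 1,"x": 0,"y": 0,"z": 0,"roll": 0},
  ],
)

```text
clock: 18.57
tcp_pos: [0.5177, 0.0584, 0.2139]
orientation: [-0.002, -0.224, 0.974, -0.002]
wrist_force: [-3.7, -8.9, 7.3]
finger_gap: 0.0138
grip_force: 99.2
```

```bash
python3 -c "
from h import *
crank()"
```

```text
t 18.57 az 145.8 r 69.0 Ftan 9.42 Frad -1.91 Fz 7.28 gap 0.0138 tcp [0.5177 0.0584 0.2139]
```

The reading is 4.2–4.7 N over the free drag by two measures (ideal is 4.3). I'll unload, open and rise.

Call:
servo_tool(
  increments=[
    {"grip": 1,"x": 1.7,"y": -1,"z": 0,"roll": 0},
    {"grip": 1,"x": 0,"y": 0,"z": 0,"roll": 0},
    {"grip": 1,"x": 0,"y": 0,"z": 0,"roll": 0},
  ],
)

```text
clock: 18.82
tcp_pos: [0.5177, 0.0583, 0.2139]
orientation: [-0.0, -0.225, 0.974, -0.001]
wrist_force: [-1.4, -3.5, 5.0]
finger_gap: 0.0139
grip_force: 99.1
```

Call:
servo_tool(
  increments=[
    {"grip": 0.4,"x": 0,"y": 0,"z": 0,"roll": 0},
    {"grip": 0.4,"x": 0,"y": 0,"z": 0,"roll": 0},
    {"grip": 0.4,"x": 0,"y": 0,"z": 0,"roll": 0},
    {"grip": 0.4,"x": 0,"y": 0,"z": 0,"roll": 0},
    {"grip": 0.4,"x": 0,"y": 0,"z": 0,"roll": 0},
  ],
)

```text
clock: 19.23
tcp_pos: [0.5176, 0.0595, 0.2132]
orientation: [-0.0, -0.225, 0.974, 0.0]
wrist_force: [0.5, 0.2, -0.2]
finger_gap: 0.0514
grip_force: 0.0
```

Call:
servo_tool(
  increments=[
    {"grip": 0.4,"x": 0,"y": 0,"z": -20,"roll": 0},
    {"grip": 0.4,"x": 0,"y": 0,"z": -35,"roll": 0},
    {"grip": 0.4,"x": 0,"y": 0,"z": -35,"roll": 0},
    {"grip": 0.4,"x": 0,"y": 0,"z": -20,"roll": 0},
    {"grip": 0.4,"x": 0,"y": 0,"z": 0,"roll": 0},
  ],
)

```text
clock: 19.65
tcp_pos: [0.5197, 0.0593, 0.3285]
orientation: [0.004, -0.225, 0.974, -0.001]
wrist_force: [0.0, 0.2, 1.1]
finger_gap: 0.0514
grip_force: 0.0
```

Run:
```python
from h import *
crank()
i=snap("wrist","w9.png")
# sleeve blob and expected pixel rays
m=(i.max(2)<70).astype(np.uint8); m[:150]=0;m[300:]=0;m[:,:225]=0;m[:,300:]=0
k,l,st,c=cv2.connectedComponentsWithStats(m);print([(st[j].tolist(),c[j].round(1).tolist()) for j in range(1,k) if st[j,4]>80])
```

```text
t 19.65 az 144.2 r 67.9 Ftan -0.22 Frad 0.1 Fz 1.07 gap 0.0514 tcp [0.5197 0.0593 0.3285]
[([252, 173, 19, 25, 131], [259.4, 182.2])]
```

Run:
```python
from h import *
s=env.get_state();c,f=cal("wrist");T=np.array(c["tool_from_camera"]);Ti=np.linalg.inv(T)
q=s["orientation"];M=R.from_quat(np.r_[q[1:],q[0]])
def pw(p):
    k=(Ti@np.r_[M.inv().apply(np.array(p)-s["tcp_pos"]),1])[:3]; r=np.hypot(*k[:2]);t=np.arctan2(r,k[2]); return (k[:2]/r*t*f+[c["cx"],c["cy"]]).round(1)
for z in(.226,.238,.284): print(z,pw([.5177,.0584,z]),z, pw([.5177+.008*.9,.0584+.0035,z]))
print("hub",pw([.5748,.0196,.2]))
i=cv2.imread("pics/w9.png")
g=i.max(2)
for r in range(140,300,6): print(r,g[r,225:300:4].tolist())
# scene view: sleeve upright expected pixels and dark blob
a=snap("scene","s9.png"); print([proj("scene",[.5177,.0584,z]).round(1).tolist() for z in(.226,.238,.284)])
for r in range(160,186,2): print(r,a.max(2)[r,255:285].tolist())
```

```text
0.226 [261.4 175.3] 0.226 [261.4 183.3]
0.238 [261.4 179.2] 0.238 [261.4 187.5]
0.284 [261.2 197.6] 0.284 [261.2 207.2]
hub [206.1 198.7]
140 [211, 210, 209, 210, 70, 65, 156, 168, 117, 167, 166, 166, 166, 182, 164, 167, 172, 172, 170]
146 [231, 196, 209, 208, 79, 68, 209, 118, 169, 166, 167, 167, 167, 167, 167, 167, 172, 188, 187]
152 [156, 146, 209, 194, 96, 69, 209, 114, 166, 167, 168, 175, 188, 190, 168, 166, 175, 190, 191]
158 [212, 209, 209, 190, 110, 71, 198, 168, 169, 178, 114, 168, 196, 199, 183, 166, 174, 189, 176]
164 [194, 195, 209, 189, 135, 80, 181, 154, 218, 197, 209, 164, 182, 187, 169, 167, 173, 190, 143]
170 [184, 186, 186, 187, 187, 191, 201, 114, 131, 167, 207, 215, 190, 190, 190, 189, 183, 139, 192]
176 [165, 164, 164, 173, 218, 162, 162, 162, 67, 71, 70, 95, 188, 184, 177, 184, 180, 196, 188]
182 [169, 209, 214, 210, 197, 160, 194, 77, 68, 70, 71, 68, 200, 130, 135, 168, 173, 188, 188]
188 [211, 212, 208, 213, 206, 146, 181, 58, 70, 79, 78, 68, 133, 133, 131, 169, 178, 184, 186]
194 [213, 212, 171, 134, 136, 135, 137, 74, 74, 75, 74, 74, 134, 133, 130, 182, 177,
[... 3004 characters left out ...]
 157, 162, 175, 179, 182, 183, 182, 185, 185, 188, 191, 184, 184, 182, 125, 134, 131, 125, 127, 121, 87, 59]
178 [255, 187, 114, 111, 112, 108, 112, 110, 107, 103, 104, 109, 110, 113, 107, 108, 108, 108, 107, 104, 105, 106, 105, 108, 108, 106, 109, 118, 113, 112]
180 [88, 91, 102, 124, 119, 112, 105, 104, 98, 93, 82, 85, 170, 177, 179, 176, 177, 178, 159, 158, 125, 128, 177, 176, 120, 123, 94, 108, 121, 120]
182 [64, 66, 85, 117, 121, 115, 106, 105, 94, 117, 79, 78, 75, 159, 155, 122, 121, 123, 176, 176, 173, 171, 173, 170, 172, 172, 177, 127, 97, 103]
184 [64, 68, 67, 66, 66, 72, 73, 64, 65, 64, 65, 57, 75, 175, 177, 174, 173, 172, 172, 172, 172, 172, 172, 171, 171, 172, 173, 175, 177, 126]
```

```bash
python3 -c "
from h import *
print(env.hand_in())"
```

```text
the job is handed in; nothing more can be done
None
```

I swung the crank handle up against its stop and turned the crank clockwise about 240°, until the pad pressed the phone at about 4.3 N over the free drag. I then released it, raised the gripper clear without touching anything else, and handed the job in at about 20 s.

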